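Wind and set the parts-wash timer

TASK

Set the parts-wash timer on the bench: twist its dial clockwise past the top mark until you feel it come firmly against the springy stop inside, without forcing it, then turn it back down until its pointer is at the steel minute clip on the rim, and let go. Leave the clip and the things around the timer where they are.

Things in the scene. Friction and masses are not known exactly. Their poses are not given: they have to be found in the camera images.
- timer: Grey timer box, 140 x 140 x 50 mm, fixed to the bench, place and yaw differ. Origin: centre of the underside, on the dial's axis; z up. Black round face on top with white ticks each minute (0.1 rad), long ones every 5, from 0 (a dot, +2.25 rad from the box's x axis, counter-clockwise from above) clockwise to the top mark (45 minutes, -2.25 rad).
- dial: Black dial on the timer's upright axis: skirt of radius 42 mm, 8 mm high, with a white pointer, and on it a round fluted knob, 42 mm in diameter, 8 to 46 mm above the face. Origin: on the axis at the face, 50 mm above the bench; x axis along the pointer, z up. Clockwise from above winds up. Starts at 33 to 39 minutes; steady friction 0.06 N m; stays where it is left.
- dial_grip (a point): Point on the dial's axis 30 mm above the face (80 mm above the bench): grip the knob here from above, on any two opposite sides. Against the stop, a torque of 0.15 N m above the friction, kept for 0.2 s, counts as firm; more than 0.48 N m above it (16 N on the stop, 30 mm off the axis) is forcing and harms the works.
- pointer_tip (a point): Outer end of the dial's pointer, 41.5 mm from the axis, 9 mm above the face.
- top_mark (a point): Middle of the top mark (broad white bar) on the face, 51.5 mm from the axis. Past it by 0.2 to 1.2 rad, differing from timer to timer and not visible, the dial meets a stop with a spring behind it: the resisting torque then grows by 2.5 N m per rad of further turning. Let go there, the spring pushes the dial back a little.
- clip: Small steel clip on the rim of the face at the wanted minutes (26 to 35); 5 mm high, 48.5 to 68 mm from the axis, held by stiff friction. Origin: on the dial's axis at the face; x axis points from the axis to the clip, z up. The dial is set when its x axis points the same way within 0.1 rad (one minute).
- clip_tip (a point): Inner end of the clip, 48.5 mm from the axis, 3 mm above the face.
- holder: Bystander: standing steel tool holder, 63 mm in diameter and 85 mm high, loose. Origin: centre of its underside.
- block: Bystander: 50 mm steel block, loose. Origin: centre of its underside.
- driver: Bystander: screwdriver lying on the bench, loose.
- pot: Bystander: small white jar with black cap, 44 mm in diameter, 60 mm high, loose. Origin: centre of its underside.
Things that resemble listed ones, but are neither listed nor needed, are in the scene too. There is more than one size of the timer; the one meant has the size given above.

How it is judged:
On the way:
1. the dial is wound past the top mark and firmly against its stop (contact force between dial and timer above 5 N), for 0.2 s.
At the end, for the whole second after the job is handed in: The pointer rests within 0.1 rad (one minute) of the clip's direction, the dial still and let go, the clip where it was (within 5 mm) (angle between the x axis of dial and the x axis of clip, either way round below 0.1 rad and x of pointer_tip in the frame of clip above 0.03 m and angular speed of dial below 0.05 rad/s and distance of clip_tip from where it was at the start of the episode below 0.005 m); the robot touches nothing.
It fails at once if the dial is forced against its stop with more than 16 N (0.48 N m) (contact force between dial and timer above 16 N).
It fails at once if the minute clip is shifted by more than 5 mm (distance of clip_tip from where it was at the start of the episode above 0.005 m).
It fails at once if a bystander is shifted by more than 20 mm (distance of any of holder, block, driver, pot from where it was at the start of the episode above 0.02 m).
It also fails if it takes over 58 s, if anything falls off the work surface, if the arm or the gripper's body presses on something with over 40 N, if the wrist force passes 120 N, or if a joint passes its speed limit or range.

ROBOT

A 6-joint arm with a two-finger parallel gripper is mounted at the origin on the work surface. World frame = base frame: x ahead of the robot, y to its left, z up, the work surface at z = 0. Lengths are in m, angles in rad, forces in N, time in s.
With the tool pointing down it reaches from about 0.325 to 0.9 m from the base axis. Payload 6.1 kg.
Tool frame: the origin (TCP) lies midway between the tips of the shut fingers; the grasp point (between the pads) lies 19 mm behind it; x points along the fingers, y is the direction in which the jaws open and shut, and the axes are right-handed (so a half turn about x gives the same grasp; the last joint's range is limited). The gripper opens to 85 mm and grips with 20 to 120 N. Pads are 22 mm wide; open, the fingers measure 114 mm over their backs; the gripper's body (76 mm by 85 mm) begins 54 mm behind the grasp point. The pads swing forward as they close: fully open they stand 13 mm farther back than shut.
Start: joints at [-1.257, 0.22, 1.526, -0, 1.395, -0.126], TCP at [0.266, -0.566, 0.231] pointing down, gripper open.
Joint ranges: [-2.98, 2.98], [-0.91, 2.08], [0.09, 2.57], [-1.24, 4.39], [0.2, 2.65], [-2.68, 2.68]. Speed limits (rad/s): [2.57, 2.57, 3.01, 3.14, 3.14, 3.14].

INTERFACE

Orientations are given as [roll, pitch, yaw] about the fixed x, y, z axes, in that order (R = Rz(yaw) Ry(pitch) Rx(roll)).
In Python, from plant import movep, move_l, set_joints, gripper_to, hold, inverse_kinematics, observe, get_image, get_calibration, Unreachable, job_done gives the robot as it stands. Calls block until the motion is done:
- movep(position, orientation): joint-space move of the TCP to a pose.
- move_l(position, feed=0.15, rotation=None, max_force=None): straight line of the TCP; rotation=None keeps the orientation; feed is the mean speed in m/s. With max_force (N) it stops when the force on the tool has changed by that much, and returns True; else False.
- set_joints(angles): joint-space move.
- gripper_to(opening, f_grip=None): finger opening in m; f_grip is the grip in N (None keeps the last); returns when the fingers have stopped.
- hold(seconds).
- inverse_kinematics(position, orientation): joint angles nearest the present ones, or None.
- observe(): the state.
- get_image(name): name is "scene" or "top" or "wrist"; returns (picture, depth): 480x640x3 uint8, red, green, blue; 480x640 float32, m along the optical axis (not along the pixel's ray), 0 where there is no reading.
- get_calibration(name): a dict with "intrinsics" (3x3 intrinsics, pixels), "dist_coeffs" ([k1, k2, p1, p2, k3] as OpenCV has them; the pictures are not rectified), "world_from_camera" (4x4, takes a point from camera to world coordinates). Camera axes: x right, y down, z forward; pixel columns grow to the right and rows downward; lengths in m; the calibration is good to about 2 mm. A picture is of the moment at which its call begins: read the wrist's pose just before it. get_calibration takes no time and is no camera call; for the wrist camera it gives the pose at the moment of the call.
A pose or a line that the arm cannot do raises Unreachable and nothing moves.
- job_done(): hands the job in, once; it reports no verdict.
The state is a dict: "time_s": time; "q": joint angles; "joint_velocities": joint speeds; "joint_torque": joint torques, N m; "eef_pos": TCP position; "tcp_rot": TCP orientation; "ft_force": force on the tool from outside, world axes, zero at the start; "torque": the same for the moment, N m; "opening": finger opening in m.
Only numpy, scipy, OpenCV 4.12 (cv2) and the standard library are available. Lean on these libraries where they do the work, as an engineer would, in place of code of your own. Each camera call takes 0.05 s, during which the arm holds its last target. There are 200 camera calls.

## Working session

There is one attempt and no reset: what is moved stays moved. The work goes in short steps, each a Python script; the robot and the scene stay as the last script left them, time stands still between calls to the robot, and variables do not carry over. Pictures are saved under pics/ and viewed, on a budget of 10 in all, crops included, one or two more only if the job needs it, and the job is handed in when it is done.

```bash
mkdir -p pics && cat > h.py <<'E'
import numpy as np, cv2
from plant import *
def save(n,im): cv2.imwrite(f'pics/{n}.png',cv2.cvtColor(im,cv2.COLOR_RGB2BGR))
def ray(cal,uv):
    K=np.array(cal['intrinsics']);D=np.array(cal['dist_coeffs']);T=np.array(cal['world_from_camera'])
    p=cv2.undistortPoints(np.array(uv,float).reshape(-1,1,2),K,D).reshape(-1,2)
    d=np.c_[p,np.ones(len(p))]@T[:3,:3].T
    return T[:3,3],d
def onplane(cal,uv,z):
    o,d=ray(cal,uv); return o+d*((z-o[2])/d[:,2])[:,None]
def project(cal,P):
    T=np.linalg.inv(np.array(cal['world_from_camera']))
    return cv2.projectPoints(np.array(P,float).reshape(-1,1,3),cv2.Rodrigues(T[:3,:3])[0],T[:3,3],np.array(cal['intrinsics']),np.array(cal['dist_coeffs']))[0].reshape(-1,2)
E
python3 - <<'E'
from h import *
for n in ['top','scene']:
    im,d=get_image(n); save(n+'0',im); np.savez(n+'0.npz',im=im,d=d)
    c=get_calibration(n); print(n,np.round(c['world_from_camera'],3).tolist(),np.round(c['intrinsics'],1).tolist())
o=observe(); print(o['time_s'],o['tcp_rot'],o['opening'],o['ft_force'],o['torque'])
E
```

```text
top [[-0.012, -0.99, 0.142, 0.426], [-1.0, 0.012, 0.003, 0.016], [-0.004, -0.142, -0.99, 1.083], [0.0, 0.0, 0.0, 1.0]] [[504.5, 0.0, 318.0], [0.0, 504.5, 238.4], [0.0, 0.0, 1.0]]
scene [[-0.472, 0.698, -0.539, 1.21], [0.881, 0.373, -0.29, 0.353], [-0.002, -0.612, -0.791, 1.018], [0.0, 0.0, 0.0, 1.0]] [[619.3, 0.0, 327.2], [0.0, 619.3, 231.4], [0.0, 0.0, 1.0]]
0.1 [-1.70982824  1.56898157  1.87154327] 0.08508196384208669 [-0.23688116 -0.14215754  0.33491621] [-0.00570161 -0.01523073  0.0127213 ]
```

View pics/top0.png

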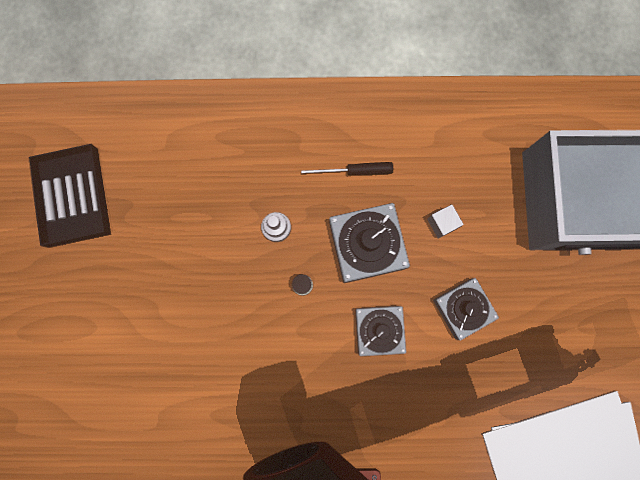

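View pics/scene0.png

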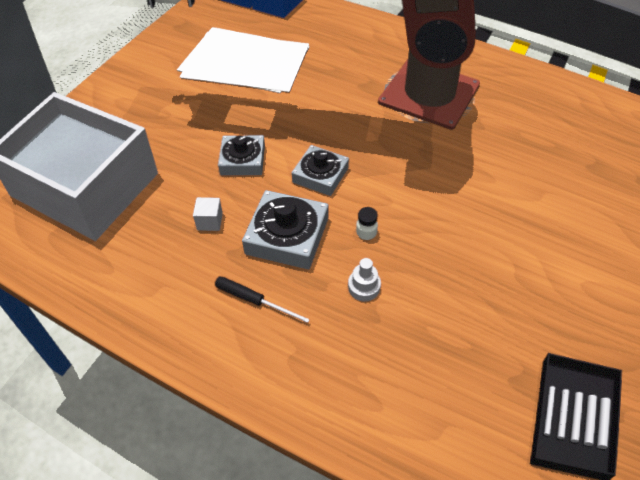

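The top view has three timers: the large one at (370,243), and small ones at (380,331) and (467,309). The box size decides it. The holder is at (276,227), pot at (301,284), block at (446,220) and driver at (347,170). Next I measure sizes and get a close look with the wrist camera.

```bash
python3 - <<'E'
from h import *
c=get_calibration('top'); z=np.load('top0.npz'); d=z['d']
# box tops (z=.05): height mask via depth
v,u=np.mgrid[:480,:640]; o,r=ray(c,np.c_[u.ravel(),v.ravel()])
Kr=r  # ray scaled to unit depth
P=(o+r*d.reshape(-1,1)).reshape(480,640,3)
m=((P[...,2]>.025)&(P[...,2]<.11)).astype(np.uint8)
for k in cv2.findContours(m,0,2)[0]:
    if cv2.contourArea(k)<150: continue
    h=np.percentile(P[...,2][cv2.drawContours(np.zeros_like(m),[k],-1,1,-1)>0],50)
    w=onplane(c,k.reshape(-1,2),h)
    rr=cv2.minAreaRect(w[:,:2].astype(np.float32)); print(k.reshape(-1,2).mean(0).round(),round(float(h),3),np.round(rr[0],3),np.round(rr[1],3),round(rr[2],1))
cw=get_calibration('wrist'); ob=observe()
T=np.array(cw['world_from_camera']); print(np.round(T,3).tolist(),ob['eef_pos'])
E
```

```text
[379. 328.] 0.035 [ 0.383 -0.106] [0.097 0.097] 2.6
[468. 308.] 0.035 [ 0.427 -0.287] [0.096 0.099] 27.9
[301. 283.] 0.059 [0.48  0.052] [0.04 0.04] 89.3
[274. 227.] 0.051 [0.603 0.106] [0.051 0.048] 0.2
[446. 220.] 0.049 [ 0.609 -0.248] [0.05  0.057] 25.8
[369. 243.] 0.05 [ 0.565 -0.086] [0.14  0.139] 12.5
[ 72. 196.] 0.007 [0.686 0.573] [0.209 0.15 ] 11.5
[594. 160.] 0.091 [ 0.668 -0.561] [0.174 0.196] 89.8
[547. 203.] 0.072 [ 0.61  -0.481] [0.303 0.174] 38.8
[[0.426, -0.872, -0.24, 0.326], [-0.905, -0.411, -0.111, -0.538], [-0.002, 0.265, -0.964, 0.373], [0.0, 0.0, 0.0, 1.0]] [ 0.2659198  -0.56498817  0.23027098]
```

The box at pixel (369,243) measures 140 x 139 mm with its top at 0.050 m. The other two are about 97 mm, so this is the timer. Now the close view.

```bash
python3 - <<'E'
from h import *
C=np.array([.565,-.086])
for y in np.arange(-3.1,3.2,.4):
    q=inverse_kinematics([*C,.063],[0,np.pi/2,y]); print(round(y,2),None if q is None else np.round(q,2))
y=3.13
zt=np.array([np.cos(y),np.sin(y)])
p=C-0.028*zt
movep([*p,.25],[0,np.pi/2,y])
c=get_calibration('wrist'); im,d=get_image('wrist'); np.savez('w0.npz',im=im,d=d,T=c['world_from_camera'],K=c['intrinsics'],D=c['dist_coeffs'])
save('w0',im); print(project(c,[[*C,.05]]),observe()['time_s'])
E
```

```text
-3.1 [-0.29  0.27  1.8  -0.    1.07  1.24]
-2.7 [-0.29  0.27  1.8  -0.    1.07  0.84]
-2.3 [-0.29  0.27  1.8  -0.    1.07  0.44]
-1.9 [-0.29  0.27  1.8  -0.    1.07  0.04]
-1.5 [-0.29  0.27  1.8  -0.    1.07 -0.36]
-1.1 [-0.29  0.27  1.8  -0.    1.07 -0.76]
-0.7 [-0.29  0.27  1.8  -0.    1.07 -1.16]
-0.3 [-0.29  0.27  1.8  -0.    1.07 -1.56]
0.1 [-0.29  0.27  1.8   0.    1.07 -1.96]
0.5 [-0.29  0.27  1.8   0.    1.07 -2.36]
0.9 None
1.3 None
1.7 None
2.1 [-0.29  0.27  1.8   0.    1.07  2.32]
2.5 [-0.29  0.27  1.8   0.    1.07  1.92]
2.9 [-0.29  0.27  1.8  -0.    1.07  1.52]
[[322.92738044 236.65253584]] 2.2333
```

View pics/w0.png

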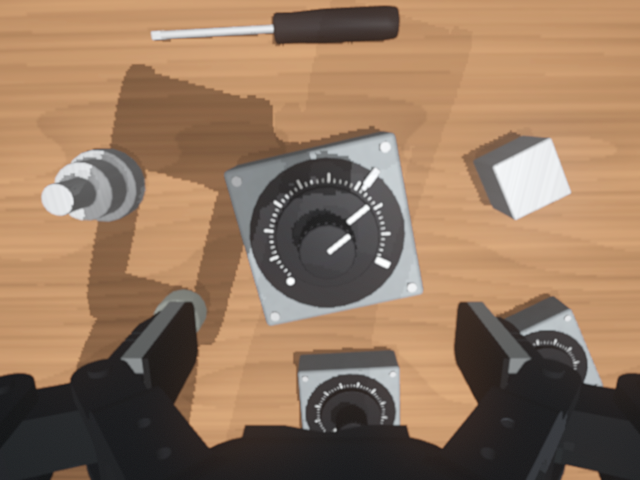

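The close view shows the dot at (291,281), the top mark at (382,263), the clip at (371,178) crossing the rim, and the skirt pointer at (358,214). The line at (339,244) is on the knob top. Next I measure the angles.

```bash
cat >> h.py <<'E'
def whites(cal,im,C,thr=150):
    """white blobs on the timer: print polar data on plane .053 about C; returns list"""
    m=(im.min(2)>thr).astype(np.uint8); out=[]
    n,l,st,ce=cv2.connectedComponentsWithStats(m)
    for i in range(1,n):
        if st[i,4]<6: continue
        uv=np.argwhere(l==i)[:,::-1]
        P=onplane(cal,uv,.052)[:,:2]-C; r=np.hypot(*P.T)
        if r.max()>.085: continue
        c=P.mean(0); w=np.linalg.svd(P-c,full_matrices=False)[2][0]
        if w@c<0: w=-w
        out.append((ce[i].round(1).tolist(),int(st[i,4]),(r.min()*1e3).round(1),(r.max()*1e3).round(1),round(float(np.arctan2(c[1],c[0])),3),round(float(np.arctan2(w[1],w[0])),3)))
    return out
E
python3 - <<'E'
from h import *
z=np.load('w0.npz'); cal=dict(intrinsics=z['K'],dist_coeffs=z['D'],world_from_camera=z['T']); im=z['im']
g=cv2.cvtColor(im,cv2.COLOR_RGB2GRAY); 
# dark face contour
m=((g<75)).astype(np.uint8); m[330:]=0; m=cv2.morphologyEx(m,3,np.ones((13,13)))
k=max([k for k in cv2.findContours(m,0,2)[0] if cv2.pointPolygonTest(k,(327,232),False)>0],key=cv2.contourArea)
P=onplane(cal,cv2.convexHull(k).reshape(-1,2),.05)[:,:2].astype(np.float32)
print('face ellipse',cv2.fitEllipse(P))
# box side: bluish grey, via depth
u,v=np.meshgrid(np.arange(640),np.arange(480)); o,r=ray(cal,np.c_[u.ravel(),v.ravel()])
W=(o+r*z['d'].reshape(-1,1)).reshape(480,640,3)
s=((W[...,2]>.04)&(W[...,2]<.06)); k=max(cv2.findContours(s.astype(np.uint8),0,2)[0],key=lambda k:cv2.pointPolygonTest(k,(300,300),True))
B=onplane(cal,k.reshape(-1,2),.05)[:,:2].astype(np.float32); print('box',cv2.minAreaRect(B))
kn=(W[...,2]>.088)&(W[...,2]<.105)&(np.hypot(W[...,0]-.565,W[...,1]+.086)<.04); print('knob',W[kn].mean(0),kn.sum())
C=np.array(cv2.minAreaRect(B)[0])
for t in (130,170):
  for w in whites(cal,im,C,t):
    if w[1]>15: print(t,w)
E
```

```text
face ellipse ((0.5655969381332397, -0.08697055280208588), (0.11984901875257492, 0.12682266533374786), 107.56362915039062)
box ((0.5671542882919312, -0.08924082666635513), (0.13800163567066193, 0.13823024928569794), 12.24042797088623)
knob [ 0.56739362 -0.08920243  0.09566103] 2601
130 ([328.3, 177.3], 32, np.float64(43.1), np.float64(50.2), -0.037, -0.054)
130 ([299.2, 184.0], 20, np.float64(43.5), np.float64(50.2), 0.474, 0.451)
130 ([356.9, 185.5], 45, np.float64(42.6), np.float64(51.1), -0.545, -0.512)
130 ([365.0, 194.1], 17, np.float64(42.9), np.float64(46.9), -0.749, -0.693)
130 ([369.0, 198.1], 16, np.float64(43.5), np.float64(46.9), -0.851, -0.907)
130 ([277.2, 203.6], 42, np.float64(43.4), np.float64(51.3), 0.982, 0.905)
130 ([377.7, 206.0], 49, np.float64(42.7), np.float64(51.3), -1.053, -0.996)
130 ([357.7, 214.4], 191, np.float64(19.0), np.float64(40.8), -0.984, -0.885)
130 ([274.1, 214.7], 16, np.float64(43.9), np.float64(47.4), 1.183, 1.238)
130 ([382.0, 222.5], 16, np.float64(44.1), np.float64(47.4), -1.358, -1.665)
130 ([268.4, 230.4], 39, np.float64(43.9), np.float64
[... 614 characters left out ...]
-0.548, -0.564)
170 ([277.3, 203.6], 28, np.float64(43.8), np.float64(50.6), 0.982, 0.96)
170 ([377.8, 206.1], 32, np.float64(43.4), np.float64(50.9), -1.056, -0.983)
170 ([357.8, 214.3], 154, np.float64(19.5), np.float64(40.6), -0.983, -0.885)
170 ([268.2, 230.5], 28, np.float64(44.7), np.float64(51.3), 1.484, 1.397)
170 ([385.2, 233.1], 28, np.float64(44.1), np.float64(51.5), -1.555, -1.535)
170 ([338.5, 243.6], 151, np.float64(9.7), np.float64(19.0), -2.258, -0.885)
170 ([382.0, 261.6], 116, np.float64(45.3), np.float64(58.1), -2.052, -2.175)
170 ([273.5, 257.9], 27, np.float64(45.0), np.float64(51.9), 1.982, 1.96)
170 ([290.3, 280.9], 50, np.float64(47.1), np.float64(54.0), 2.477, 2.325)
```

```bash
python3 - <<'E'
from h import *
z=np.load('w0.npz'); cal=dict(intrinsics=z['K'],dist_coeffs=z['D'],world_from_camera=z['T']); im=z['im']
save('c0',cv2.resize(im[130:330,220:430],None,fx=2.8,fy=2.8,interpolation=cv2.INTER_CUBIC))
C=np.array([.5671,-.0892])
p=onplane(cal,[[357.7,214.4]],.0585)[0,:2]-C; print('ptr',p,np.arctan2(p[1],p[0]))
p=onplane(cal,[[338.3,243.8]],.0965)[0,:2]-C; print('knobline',p,np.arctan2(p[1],p[0]))
for t in (110,150,190,215):
  m=(im.min(2)>t).astype(np.uint8); n,l,st,ce=cv2.connectedComponentsWithStats(m); i=l[178,371]; print(t,i,st[i],ce[i])
  if i and st[i,4]<800:
    P=onplane(cal,np.argwhere(l==i)[:,::-1],.0545)[:,:2]-C; r=np.hypot(*P.T); c=P.mean(0); w=np.linalg.svd(P-c,full_matrices=False)[2][0]
    print(r.min(),r.max(),np.arctan2(c[1],c[0]),np.arctan2(*w[::-1]))
E
```

```text
ptr [ 0.01811447 -0.02458159] -0.9357243114371675
knobline [ 0.00531186 -0.00805908] -0.9880398667212296
110 139 [  224   132   416   196 38739] [461.26407496 225.91693126]
150 2 [ 248  134  175  191 6212] [356.81777205 238.37813909]
190 2 [ 348  138   57   75 1507] [380.27339084 165.67285999]
215 7 [362 168  18  22 146] [370.6369863  178.18493151]
0.04744762592099161 0.06648038897662188 -0.6470085321685654 2.5048325789451997
```

View pics/c0.png

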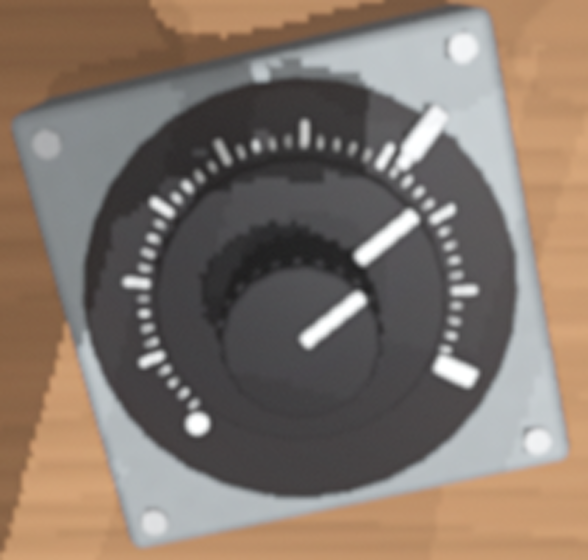

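The clip is at -0.647 rad (31 min) and its radius of 47–66 mm matches the spec. The pointer is at about -0.91 rad (33.7 min), the top mark at -2.05 rad, and the axis at (0.567,-0.089). Now I approach with j6 ≈ -1.2, which leaves room for the full winding, and grip gently while watching lateral force.

```bash
cat >> h.py <<'E'
def ft(n=4):
    a=[]
    for _ in range(n): hold(0.02); o=observe(); a.append(np.r_[o['ft_force'],o['torque']])
    return np.mean(a,0)
E
python3 - <<'E'
from h import *
C=[.5668,-.0892]; R=[0,np.pi/2,-.66]
movep([*C,.16],R); hold(.2); print(ft().round(3))
print('hit',move_l([*C,.063],feed=.08,max_force=8)); f0=ft(8); np.save('f0.npy',f0); print(f0.round(3))
gripper_to(.055,20); f=ft(); print((f-f0).round(3))
gripper_to(.03,20); f=ft(); o=observe(); print((f-f0).round(3),o['opening'],o['eef_pos'],o['q'].round(3) if hasattr(o['q'],'round') else o['q'],o['time_s'])
E
```

```text
[ 0.456 -0.135 -0.075 -0.008  0.002 -0.006]
hit False
[-0.087  0.45  -0.065 -0.01  -0.001 -0.008]
[-0.137 -0.297  0.161  0.01  -0.003 -0.025]
[ 1.352  2.223  1.117  0.396 -0.101 -0.024] 0.04121163440569427 [ 0.56709056 -0.08883565  0.06316575] [-2.930e-01  2.800e-01  1.793e+00  1.000e-03  1.068e+00 -1.204e+00] 6.95
```

The grip is good: opening 41 mm on the 42 mm knob, with only 2.6 N lateral force. Winding clockwise in monitored steps.

```bash
python3 - <<'E'
from h import *
f0=np.load('f0.npy')
gripper_to(.03,45)
q=np.array(observe()['q'],float); q0=q.copy(); np.save('q0.npy',q0); b=ft(6); print('base',(b-f0).round(3))
for k in range(10):
    q[5]+=.1; set_joints(q); f=ft(3); print(round(q[5]-q0[5],2),round(observe()['q'][5]-q0[5],3),(f-f0)[[0,1,2,5]].round(3),observe()['time_s'])
E
```

```text
base [ 1.594  4.051  3.514  0.7   -0.147 -0.009]
0.1 0.097 [ 0.645  2.339  3.197 -0.063] 7.5667
0.2 0.196 [-0.499  1.857  3.016 -0.049] 7.8667
0.3 0.296 [-1.409  0.142  3.969 -0.052] 8.1667
0.4 0.396 [-3.034 -0.564  4.559 -0.037] 8.4667
0.5 0.497 [-3.778 -0.251  5.077 -0.074] 8.7667
0.6 0.597 [-4.043 -0.683  5.899 -0.021] 9.0667
0.7 0.697 [-4.003 -1.091  5.473 -0.035] 9.3667
0.8 0.797 [-4.514 -1.4    6.433 -0.026] 9.6667
0.9 0.897 [-4.746 -1.486  6.392 -0.053] 9.9667
1.0 0.997 [-5.588 -0.841  6.89  -0.037] 10.2667
```

```bash
python3 - <<'E'
from h import *
f0=np.load('f0.npy'); q0=np.load('q0.npy'); q=q0.copy(); q[5]=q0[5]+1.0
while q[5]-q0[5]<2.6:
    q[5]+=.04; set_joints(q); f=ft(3); o=observe(); d=(f-f0)
    print(round(q[5]-q0[5],2),round(o['q'][5]-q0[5],3),d[[0,1,2,5]].round(3),round(o['joint_torque'][5],3),o['time_s'])
    if abs(d[5]+.045)>.1: break
E
```

```text
1.04 1.036 [-6.087 -0.926  7.405 -0.05 ] -0.033 10.5667
1.08 1.076 [-6.434 -0.822  7.651 -0.054] -0.033 10.8667
1.12 1.117 [-6.317 -1.603  7.475 -0.073] -0.033 11.1667
1.16 1.157 [-6.273 -1.3    7.738 -0.039] -0.033 11.4667
1.2 1.196 [-6.533 -1.113  7.95  -0.047] -0.032 11.7667
1.24 1.237 [-6.26  -1.001  8.294 -0.054] -0.032 12.0667
1.28 1.276 [-7.59  -0.821  8.123 -0.049] -0.032 12.3667
1.32 1.316 [-6.634 -0.921  8.003 -0.052] -0.032 12.6667
1.36 1.356 [-6.997 -0.642  8.351 -0.053] -0.032 12.9667
1.4 1.396 [-7.152 -0.548  8.647 -0.053] -0.032 13.2667
1.44 1.436 [-7.281 -0.167  8.532 -0.034] -0.032 13.5667
1.48 1.476 [-8.096  0.02   9.168 -0.056] -0.032 13.8667
1.52 1.517 [-7.785 -0.205  8.776 -0.041] -0.032 14.1667
1.56 1.556 [-8.208  0.073  8.854 -0.051] -0.032 14.4667
1.6 1.596 [-8.824 -0.417  9.322 -0.037] -0.032 14.7667
1.64 1.636 [-8.558 -0.022  9.216 -0.06 ] -0.032 15.0667
1.68 1.676 [-8.736  0.187  9.249 -0.05 ] -0.032 15.3667
1.72 1.716 [-8.289  0.347  9.663 -0.061] -0.032 15.6667
1.76 1.757 [-8.249  0.784  9.895 -0.08 ] -0.032 15.9667
1.8 1.796 [-8.921  0.716  9.811  0.01 ] 0.014 16.2667
1.84 1.836 [-8.972  0.331  9.949  0.065] 0.086 16.5667
```

The stop was met at about 1.78 rad of turn, close to -2.69 rad pointer angle and 0.64 past the mark. That is inside the 0.2–1.2 window. Two more small steps should bring about 0.3 N m on the spring.

```bash
python3 - <<'E'
from h import *
f0=np.load('f0.npy'); q0=np.load('q0.npy'); q=q0.copy(); q[5]=q0[5]+1.84
for s in [.03,.03,.02,.02]:
    q[5]+=s; set_joints(q); f=ft(5); o=observe(); d=(f-f0); jt=o['joint_torque'][5]
    print(round(q[5]-q0[5],2),round(o['q'][5]-q0[5],3),d[[0,1,2,5]].round(3),round(jt,3),o['time_s'])
    if max(d[5]+.05,jt+.032)>.27: break
hold(.5); print((ft(5)-f0).round(3),observe()['joint_torque'][5])
c=get_calibration('wrist'); im,_=get_image('wrist'); save('w1',im); np.savez('w1.npz',im=im,T=c['world_from_camera'],K=c['intrinsics'],D=c['dist_coeffs'])
im,_=get_image('top'); save('t1',cv2.resize(im[170:320,280:460],None,fx=3,fy=3,interpolation=cv2.INTER_CUBIC))
E
```

```text
1.87 1.866 [-8.535  0.731  9.834  0.131] 0.13 16.9
1.9 1.896 [-9.272  0.884 10.223  0.173] 0.189 17.2333
1.92 1.916 [-9.144  0.787 10.39   0.238] 0.227 17.5667
[-9.053  0.623 10.189  0.259  1.485  0.229] 0.2241449849680066
```

View pics/w1.png

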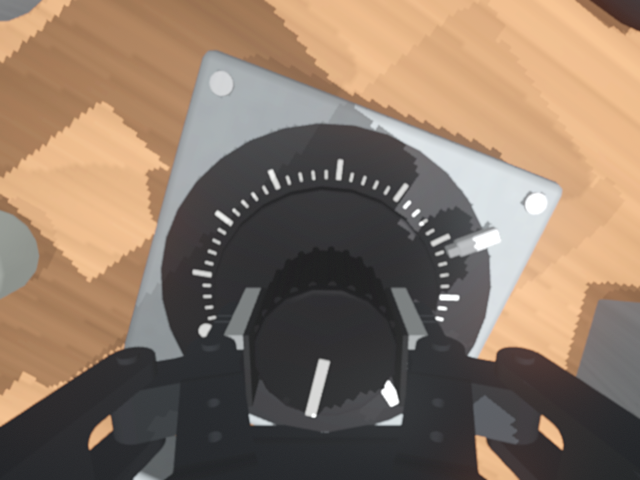

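The knob line at (318,388) lies past the top mark at (390,393). One more 0.02 rad step gives a sure margin over 0.15 N m. After holding it, I turn back to about 0.05 rad short of the clip and look.

```bash
python3 - <<'E'
from h import *
f0=np.load('f0.npy'); q0=np.load('q0.npy'); q=q0.copy(); q[5]=q0[5]+1.94
set_joints(q); hold(.5); print((ft(5)-f0)[5].round(3),observe()['joint_torque'][5])
for a in np.arange(1.7,-.22,-.2): q[5]=q0[5]+a; set_joints(q)
q[5]=q0[5]-.22; set_joints(q); hold(.2); o=observe()
print((ft(5)-f0).round(3),o['q'][5]-q0[5],o['time_s'])
c=get_calibration('wrist'); im,_=get_image('wrist'); save('w2',im); np.savez('w2.npz',im=im,T=c['world_from_camera'],K=c['intrinsics'],D=c['dist_coeffs'])
E
```

```text
0.268 0.2644798904657364
[-0.283  1.931  2.858  0.368  0.136 -0.043] -0.21667186322737608 22.65
```

View pics/w2.png

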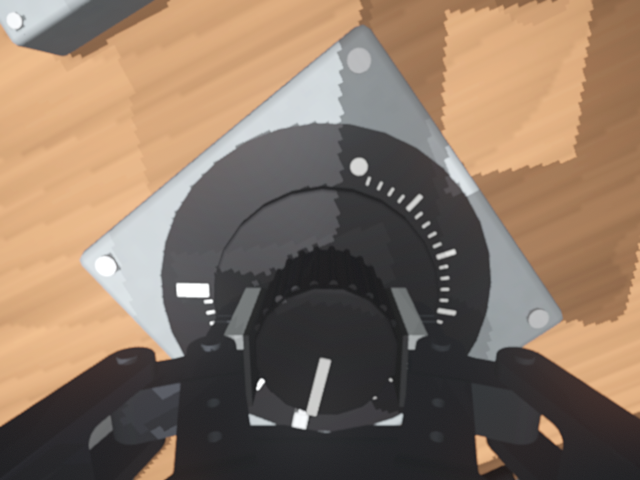

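The knob line sits at the same pixels in the gripper frame as before, (324,360)–(312,413), so nothing slipped. I turn the last 0.04 rad, release, retreat and re-measure from clear air.

```bash
python3 - <<'E'
from h import *
z=np.load('w2.npz'); cal=dict(intrinsics=z['K'],dist_coeffs=z['D'],world_from_camera=z['T'])
p=onplane(cal,[[324,360],[313,413]],.096); v=(p[1]-p[0])[:2]; a=np.arctan2(v[1],v[0]); print('line dir',a,np.linalg.norm(v))
q0=np.load('q0.npy'); q=q0.copy(); q[5]=q0[5]-.265; set_joints(q); hold(.2)
gripper_to(.085,20); o=observe(); print('opened',o['opening'])
p=np.array(o['eef_pos']); print(move_l([p[0],p[1],.16],feed=.1))
C=np.array([.567,-.0892]); y=3.13; zt=np.array([np.cos(y),np.sin(y)])
movep([*(C-.028*zt),.25],[0,np.pi/2,y]); hold(.2)
c=get_calibration('wrist'); im,_=get_image('wrist'); save('w3',cv2.resize(im[130:330,220:430],None,fx=2.8,fy=2.8,interpolation=cv2.INTER_CUBIC))
for t in (150,170,215):
  for w in whites(c,im,C,t):
    if w[1]>60: print(t,w)
m=(im.min(2)>170).astype(np.uint8); n,l,st,ce=cv2.connectedComponentsWithStats(m)
print(observe()['time_s'])
E
```

```text
line dir -0.6249927827220563 0.01805244964021845
opened 0.08522619479786543
False
150 ([347.1, 210.0], 170, np.float64(18.3), np.float64(40.2), -0.693, -0.63)
150 ([332.2, 244.1], 162, np.float64(6.5), np.float64(16.1), -2.287, 2.518)
150 ([379.1, 263.8], 130, np.float64(44.3), np.float64(58.4), -2.045, -2.208)
170 ([347.1, 210.0], 154, np.float64(18.9), np.float64(39.8), -0.693, -0.619)
170 ([332.2, 244.1], 149, np.float64(6.9), np.float64(15.3), -2.291, 2.517)
170 ([379.5, 264.5], 108, np.float64(45.4), np.float64(58.0), -2.052, -2.036)
215 ([367.7, 181.0], 150, np.float64(47.2), np.float64(66.3), -0.654, -0.638)
215 ([347.1, 209.8], 111, np.float64(19.5), np.float64(39.6), -0.692, -0.621)
215 ([332.3, 244.1], 108, np.float64(7.2), np.float64(15.2), -2.287, 2.515)
215 ([379.5, 264.5], 81, np.float64(45.8), np.float64(57.6), -2.052, -2.016)
27.4667
```

View pics/w3.png

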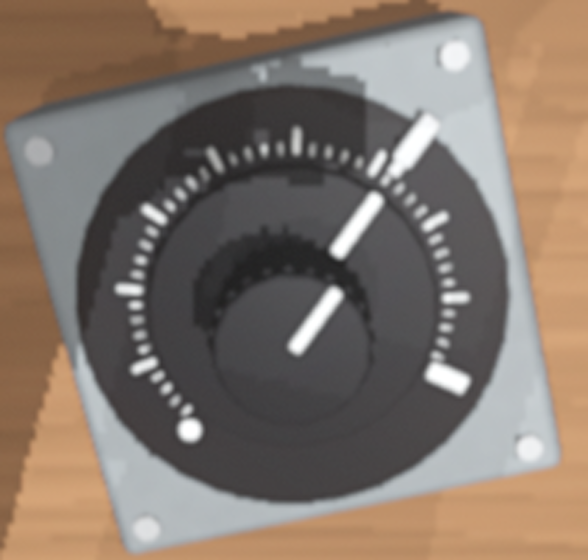

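The pointer (crop (358,225)) lines up with the clip (crop (413,145)): pointer axis -0.62 to -0.63 rad, clip -0.64 to -0.65 rad. The clip and the ticks are where they were. Handing in.

```bash
python3 -c "
from h import *
job_done(); print(observe()['time_s'])"
```

```text
the job is handed in; nothing more can be done
the job is handed in; nothing more can be done
```

The timer is set and the job is handed in, at about 27.5 s of the 58 s allowed.

- **Timer:** I used the large one, which measured 140 x 139 mm; the other two are about 97 mm.
- **Winding:** I gripped the knob from above and wound it clockwise in small steps. The dial met the stop about 0.64 rad past the top mark. I pressed until the wrist read about 0.27 N m and held that for over 0.5 s. Allowing for friction either way, that is about 0.20–0.33 N m on the spring, above the 0.15 needed and well below the 0.48 limit.
- **Turning back:** I brought the pointer down to the clip, let go and backed off. The knob had not slipped in the grip.

**Last checks:**
- **Pointer and clip:** the pointer's axis is at -0.62 to -0.63 rad and the clip at -0.64 to -0.65 rad, a gap of about 0.03 rad against the 0.1 allowed. The pointer's centre position gives -0.69 rad, but that figure has no correction for the pointer's height above the face. Even so it differs from the clip by only about 0.04 rad.
- **Clip:** its direction before and after agrees to 0.007 rad.
- **Bystanders:** I did not measure them again; no contact showed in the forces on approach.
- **Torque sensor:** before the stop it read about -0.05 N m at rest, where I expected a positive sign. I took this for leftover friction after each step and allowed for it in the range above.

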